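Feed out one copper blank and nudge it onto the white square

TASK

Press the red plunger of the blank feeder down until one copper blank, and only one, has come right out of the gate onto the deck, and let the plunger come back up. Then nudge that blank sideways along the deck with the fingertips, gently and without gripping or lifting it, until the whole blank lies on the white square. Leave the other blanks and everything else on the bench where they are.

Things in the scene. Friction and masses are not known exactly. Their poses are not given: they have to be found in the camera images.
- feeder: Blank feeder bolted to the bench. Origin on the magazine axis at bench height; z up; x points from the gate back to the plunger, so blanks come out towards its -x. Flat black deck without rim, top at z = 10 mm, x -105 to 45, y -150 to 150 mm. Behind the magazine a green body 48 mm wide runs to x = 110 mm, top at z = 55 mm, with the plunger at x = 67 mm, y = 0.
- plunger_top (a point): Centre of the top face of the red round plunger cap (36 mm across, 12 mm thick); at rest 108 mm above the bench. Moves down with the plunger.
- magazine_top (a point): Centre of the open top of the green square magazine that holds three stacked blanks: 48 x 48 mm outside, top 56 mm above the bench. Its front face, 24 mm in front of this point (feeder -x), has a gate 13 mm high at deck level through which one blank passes.
- plunger (a joint): Plunger travel in m: 0 up at rest, 0.036 fully down on its stop. Sprung, returns by itself; takes 6 N at the top, up to about 20 N in all. It drives a blade that pushes the lowest blank out of the gate, 1.5 mm per mm; only a press of over 31 mm brings the blank clear. Once it is back up the next blank drops in place, and another press would feed that one.
- landing (a point): Point on the deck's surface where the middle of a blank comes to rest, within a few mm, after a full press: 52.5 mm in front of the magazine axis.
- blank1: Lowest copper blank in the magazine, the one that will come out: a solid disc with a dark centre mark, 36 mm across and 10 mm thick, about 85 g, lying flat. Origin at the centre of its underside.
- blank2: Second copper blank in the magazine, same size, lying on the first. It must stay in the magazine.
- blank3: Third copper blank in the magazine, same size, lying on the second. It must stay in the magazine.
- white_square: White painted square on the deck, 70 x 70 mm, flat (nothing to feel), empty at the start. Origin at its centre, at deck height, axes parallel to the feeder's. Lies 100 mm to one side (+y or -y of the feeder) of a point 55 mm in front of the magazine axis.
- blue_square: Blue painted square, 70 x 70 mm, on the other side of the deck, same distance; a checked blank lies on it.
- checked_blank: Loose copper blank, 36 mm across and 10 mm thick, lying on the blue square. Leave alone.
- tube_stub: Loose yellow square tube stub, 80 x 40 x 40 mm, lying on the bench behind the deck, beside the feeder's body. Origin at the centre of its underside. Leave alone.
- chalk_holder: Loose flat aluminium chalk holder, 110 x 14 x 9 mm, on the bench behind the deck, on the other side of the feeder's body. Leave alone.
- hammer: Hammer lying on the bench at the left. Leave alone.
- brush: Brush lying on the bench at the right. Leave alone.
- wrench: Wrench lying on the bench at the left. Leave alone.
- jar: Jar with a blue lid, 66 mm across and 75 mm tall, standing on the bench at the right. Leave alone.

How it is judged:
On the way, in this order (a step that is already met when the one before it is completed fails the run):
1. one blank is pushed right out of the gate onto the deck (x of blank1 in the frame of feeder below -0.042 m and z of blank1 in the frame of feeder between 0.006 and 0.014 m and angle between blank1's own z axis and vertical below 0.1 rad), for 0.1 s.
2. the plunger is back up, the blank in front of the gate (value of joint plunger below 0.004 m and x of blank1 in the frame of feeder below -0.042 m), for 0.1 s.
3. the whole blank lies on the white square (x of blank1 in the frame of white_square between -0.019 and 0.019 m and y of blank1 in the frame of white_square between -0.019 and 0.019 m and z of blank1 in the frame of feeder between 0.006 and 0.014 m and angle between blank1's own z axis and vertical below 0.1 rad), for 0.2 s.
At the end, for the whole second after the job is handed in: The fed blank lies flat and still on the deck, wholly on the white square (centre within 19 mm of the square's centre along each side); plunger up; the two other blanks still in the magazine; checked blank and other loose things within 15 mm of their starts (all of step 3 and x of each of blank2, blank3 in the frame of feeder above -0.012 m and linear speed of blank1 below 0.01 m/s and value of joint plunger below 0.004 m and distance of each of checked_blank, tube_stub, chalk_holder, hammer, brush, wrench, jar from where it was at the start of the episode below 0.015 m); the robot touches nothing.
It fails at once if a second blank is fed out of the magazine (moved more than 12 mm towards the gate side) (not (x of each of blank2, blank3 in the frame of feeder above -0.012 m)).
It fails at once if the blank is lifted more than 8 mm off the deck, or falls off it (z of blank1 in the frame of feeder above 0.018 m or z of blank1 in the frame of feeder below 0.004 m).
It fails at once if the blank is gripped or forced (more than 15 N between fingers and blank) (contact force between the fingers and blank1 above 15 N).
It fails at once if another blank is pulled up out of the magazine, or lifted from its square (z of blank2 in the frame of feeder above 0.03 m or z of blank3 in the frame of feeder above 0.04 m or z of checked_blank in the frame of feeder above 0.018 m).
It fails at once if the checked blank or another loose thing is moved more than 15 mm (distance of any of checked_blank, tube_stub, chalk_holder, hammer, brush, wrench, jar from where it was at the start of the episode above 0.015 m).
It also fails if it takes over 40 s, if anything falls off the work surface, if the arm or the gripper's body presses on something with over 40 N, if the wrist force passes 120 N, or if a joint passes its speed limit or range.

ROBOT

A 6-joint arm with a two-finger parallel gripper is mounted at the origin on the work surface. World frame = base frame: x ahead of the robot, y to its left, z up, the work surface at z = 0. Lengths are in m, angles in rad, forces in N, time in s.
With the tool pointing down it reaches from about 0.35 to 0.8 m from the base axis. Payload 7.3 kg.
Tool frame: the origin (TCP) lies between the finger pads; the fingertips stand 25 mm ahead of it and the grasp point (between the pads) lies 6 mm ahead of it (r.tip_extent is the distance from the TCP to the fingertips, in m); z points along the fingers, y is the line along which they close (so a half turn about z gives the same grasp; the last joint's range is limited). The gripper opens to 85 mm and grips with 20 to 120 N. Pads are 22 mm wide; open, the fingers measure 114 mm over their backs; the gripper's body (76 mm by 85 mm) begins 54 mm behind the grasp point. The pads swing forward as they close: fully open they stand 13 mm farther back than shut.
Start: joints at [-1.492, 0.342, 1.524, -0, 1.275, -0.146], TCP at [0.117, -0.512, 0.227] pointing down, gripper open.
Joint ranges: [-2.53, 2.53], [-0.77, 2.02], [0.04, 2.7], [-1, 4.14], [0.28, 2.66], [-3.11, 3.11]. Speed limits (rad/s): [2.57, 2.57, 3.14, 3.14, 3.14, 3.14].

INTERFACE

Orientations are given as a unit quaternion [x, y, z, w].
In Python, from workcell import r, command_gripper, optics gives the robot as it stands. The module is installed in compiled form; this text tells all that it offers. Calls block until the motion is done:
- r.reach(position, orientation): joint-space move of the TCP to a pose.
- r.move_straight(position, orientation=None, speed=0.15, max_force=None): straight line of the TCP; orientation=None keeps the orientation; speed is the mean speed in m/s. With max_force (N) it stops when the force on the tool has changed by that much, and returns True; else False.
- r.movej(angles): joint-space move.
- command_gripper(opening, force=None): finger opening in m; force is the grip in N (None keeps the last); returns when the fingers have stopped.
- r.hold(seconds).
- r.solve_ik(position, orientation): joint angles nearest the present ones, or None.
- r.read_state(): the state.
- optics.get_image(name): name is "scene" or "side" or "wrist"; returns (picture, depth): 480x640x3 uint8, red, green, blue; 480x640 float32, m along the optical axis (not along the pixel's ray), 0 where there is no reading.
- optics.camera_model(name): a dict with "K" (3x3 intrinsics, pixels), "R" (3x3) and "t" (3): a world point X has camera coordinates R X + t; the wrist camera has in their place "tool_from_camera" (4x4, takes a point from camera to tool coordinates, whose origin is the TCP and whose axes are the flange's). Camera axes: x right, y down, z forward; pixel columns grow to the right and rows downward; lengths in m; the calibration is good to about 2 mm. A picture is of the moment at which its call begins: read the wrist's pose just before it. camera_model takes no time and is no camera call.
A pose or a line that the arm cannot do raises r.PlanningError and nothing moves.
- r.finish_job(): hands the job in, once; it reports no verdict.
The state is a dict: "time_s": time; "joint_positions": joint angles; "dq": joint speeds; "tau": joint torques, N m; "eef_pos": TCP position; "eef_rot": TCP orientation; "contact_force": force on the tool from outside, world axes, zero at the start; "torque": the same for the moment, N m; "grip_width": finger opening in m.
Only numpy, scipy, OpenCV 4.12 (cv2) and the standard library are available. Lean on these libraries where they do the work, as an engineer would, in place of code of your own. Each camera call takes 0.05 s, during which the arm holds its last target. There are 200 camera calls.

## Working session

There is one attempt and no reset: what is moved stays moved. The work goes in short steps, each a Python script; the robot and the scene stay as the last script left them, time stands still between calls to the robot, and variables do not carry over. Pictures are saved under pics/ and viewed, on a budget of 10 in all, crops included, one or two more only if the job needs it, and the job is handed in when it is done.

```bash
mkdir -p pics; python3 - <<'E'
from workcell import r,optics
import cv2,numpy as np
for n in("scene","side"):
    p,d=optics.get_image(n); cv2.imwrite(f"pics/{n}0.png",p[:,:,::-1]); np.savez(f"{n}0.npz",p=p,d=d)
    m=optics.camera_model(n); print(n,m["K"].tolist(),np.round(m["R"],3).tolist(),m["t"], (d>0).mean())
print(r.read_state()["time_s"],r.tip_extent)
E
```

```text
scene [[496.20531771052765, 0.0, 332.59435224811745], [0.0, 496.20531771052765, 237.83645694723216], [0.0, 0.0, 1.0]] [[0.148, 0.989, -0.009], [0.707, -0.113, -0.698], [-0.691, 0.097, -0.716]] [-0.07786417 -0.35177002  1.52073257] 0.996103515625
side [[610.3271436820925, 0.0, 316.08977934138295], [0.0, 610.3271436820925, 245.93204421158484], [0.0, 0.0, 1.0]] [[-0.809, -0.587, -0.012], [-0.312, 0.447, -0.838], [0.498, -0.674, -0.545]] [0.4745483  0.26546638 1.4220998 ] 0.97173828125
0.1 0.025
```

View pics/scene0.png

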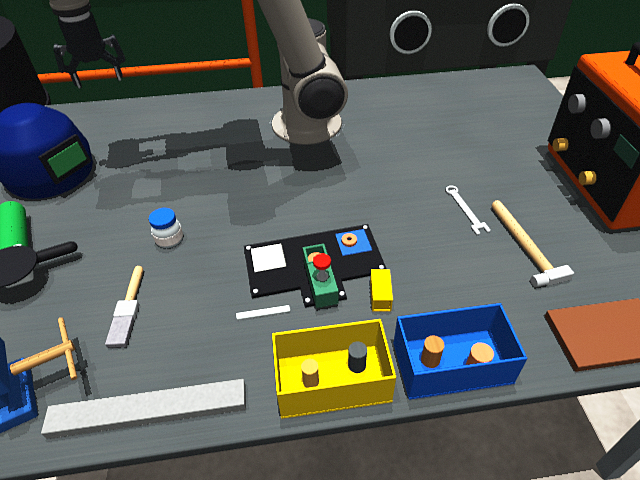

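View pics/side0.png

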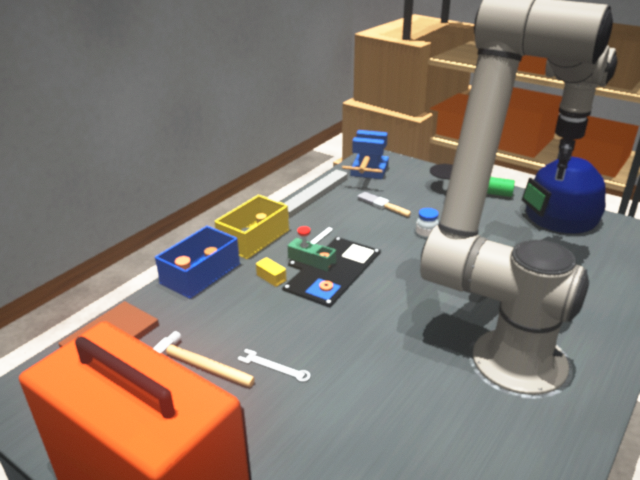

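The scene picture shows the feeder with its gate towards the robot. The red cap is at about (321,261), the white square at (268,257) and the blue one at (353,240). In the side view the cap is at (304,231) and the white square at (357,253). Next I'll measure them in both views.

```bash
cat > h.py <<'E'
import cv2,numpy as np
from workcell import r,command_gripper,optics
def cam(n):
    m=optics.camera_model(n)
    if n=="wrist":
        from scipy.spatial.transform import Rotation as Ro
        s=r.read_state(); T=np.eye(4);T[:3,:3]=Ro.from_quat(s["eef_rot"]).as_matrix();T[:3,3]=s["eef_pos"]
        T=T@np.array(m["tool_from_camera"]); return np.array(m["K"]),T[:3,:3],T[:3,3]
    R=np.array(m["R"]);return np.array(m["K"]),R.T,-R.T@np.array(m["t"])
def ray(c,uv):
    K,R,o=c; d=R@np.linalg.inv(K)@np.array([*uv,1.]);return o,d/np.linalg.norm(d)
def plane(c,uv,z):
    o,d=ray(c,uv);return o+d*(z-o[2])/d[2]
def tri(c1,u1,c2,u2):
    A=np.zeros((3,3));b=np.zeros(3);rs=[ray(c1,u1),ray(c2,u2)]
    for o,d in rs:
        P=np.eye(3)-np.outer(d,d);A+=P;b+=P@o
    x=np.linalg.solve(A,b);return x,[round(float(np.linalg.norm(np.cross(x-o,d))),4) for o,d in rs]
RNG={"red":[((0,150,90),(6,255,255)),((174,150,90),(180,255,255))],"white":[((0,0,190),(180,40,255))],
 "blue":[((98,140,90),(118,255,255))],"green":[((65,70,30),(90,255,255))],"copper":[((7,90,90),(19,255,255))]}
def blobs(p,col,box=None,amin=30):
    h=cv2.cvtColor(np.ascontiguousarray(p),cv2.COLOR_RGB2HSV);m=sum(cv2.inRange(h,np.array(a),np.array(b)) for a,b in RNG[col])
    if box: 
        k=np.zeros_like(m);x0,y0,x1,y1=box;k[y0:y1,x0:x1]=1;m=m*k
    cs=[c for c in cv2.findContours(m,cv2.RETR_EXTERNAL,cv2.CHAIN_APPROX_NONE)[0] if cv2.contourArea(c)>=amin]
    return sorted(cs,key=cv2.contourArea,reverse=True)
def cen(c):
    m=cv2.moments(c);return np.array([m["m10"]/m["m00"],m["m01"]/m["m00"]])
E
python3 - <<'E'
from h import *
B={"scene":(235,215,400,312),"side":(270,215,390,310)}
C={n:cam(n) for n in B};U={}
for n in B:
    p=np.load(n+"0.npz")["p"]
    for col in("red","white","blue"):
        for c in blobs(p,col,B[n],25)[:2]:
            h=cv2.convexHull(c);u=cen(h);U.setdefault((n,col),u);print(n,col,u.round(1),cv2.contourArea(c),plane(C[n],u,.01 if col!="red" else .108).round(4))
for col in("red","white","blue"): print(col,tri(C["scene"],U["scene",col],C["side"],U["side",col]))
E
```

```text
scene red [321.6 261. ] 212.5 [ 0.662  -0.0413  0.108 ]
scene white [267.7 257.4] 685.0 [ 0.5454 -0.1513  0.01  ]
scene white [274.3 308.8] 121.0 [ 0.6906 -0.1462  0.01  ]
scene blue [353.  241.8] 652.5 [0.5279 0.0477 0.01  ]
side red [303.5 230.5] 66.0 [ 0.6524 -0.0328  0.108 ]
side white [357.6 252.9] 340.0 [ 0.5444 -0.1491  0.01  ]
side white [321. 235.] 109.0 [ 0.69   -0.1684  0.01  ]
side blue [322.7 288.8] 248.5 [0.5271 0.0511 0.01  ]
red (array([ 0.65771078, -0.04045098,  0.10260691]), [0.0006, 0.0006])
white (array([ 0.5450508 , -0.15099931,  0.00905809]), [0.0005, 0.0005])
blue (array([0.52775171, 0.0486112 , 0.00883966]), [0.0011, 0.0011])
```

The measurements agree. The squares are 200.3 mm apart, and the feeder frame derived from them puts the plunger at (0.658,-0.041), against (0.6577,-0.0405) by triangulating the cap. Now I'll go over the plunger, feel for the cap and press.

```bash
cat >> h.py <<'E'
from scipy.spatial.transform import Rotation as Ro
W=np.array([.5451,-.1510]);Bl=np.array([.5278,.0486])
fy=(Bl-W)/np.linalg.norm(Bl-W);fx=np.array([fy[1],-fy[0]]);O=(W+Bl)/2+.055*fx
def P(x,y,tipz):  # feeder x,y (m), world fingertip height -> TCP
    return [*(O+fx*x+fy*y),tipz+r.tip_extent]
def quat(s):
    y=np.array([*(s*fx),0]);z=np.array([0,0,-1.]);return Ro.from_matrix(np.c_[np.cross(y,z),y,z]).as_quat()
def F(p): q=np.array(p[:2])-O; return np.array([q@fx,q@fy])
E
python3 - <<'E'
from h import *
print("O",O,"yaw",np.arctan2(fx[1],fx[0]))
print(np.round(optics.camera_model("wrist")["tool_from_camera"],3).tolist())
best=None
for s in(1,-1):
    j=r.solve_ik(P(.067,0,.16),quat(s)); print(s,None if j is None else np.round(j,2))
    if j is not None and (best is None or abs(j[5])<abs(best[1][5])): best=(s,j)
s=best[0];open("s.txt","w").write(str(s));q=quat(s)
command_gripper(0.0)
r.reach(P(.067,0,.16),q)
print("touch",r.move_straight(P(.067,0,.100),q,speed=.05,max_force=3))
st=r.read_state();z=st["eef_pos"][2]-.025;print("tip z",z,st["contact_force"],st["grip_width"],st["time_s"])
E
```

```text
O [ 0.59124457 -0.04645077] yaw 0.08645728190991729
[[-0.0, -0.945, -0.327, 0.084], [1.0, -0.0, 0.0, 0.001], [-0.0, -0.327, 0.945, -0.148], [0.0, 0.0, 0.0, 1.0]]
1 [-0.18  0.62  1.17 -0.    1.34 -0.26]
-1 [-0.18  0.62  1.17 -0.    1.34  2.88]
touch False
tip z 0.10046224103723958 [0.52282346 0.23149615 0.9916513 ] 5.26376295571776e-05 4.7583
```

No contact was felt down to 0.100 m, though I expected the cap at 0.108 m. I'll look before going further.

```bash
python3 - <<'E'
from h import *
o=[]
for n,b in(("scene",(270,200,370,320)),("side",(255,170,355,290))):
    p,d=optics.get_image(n);x0,y0,x1,y1=b;o.append(cv2.resize(p[y0:y1,x0:x1],None,fx=4,fy=4,interpolation=cv2.INTER_CUBIC))
cv2.imwrite("pics/touch.png",np.hstack(o)[:,:,::-1]);print(r.read_state()["contact_force"])
E
```

```text
[-0.12926625 -0.35790938 -0.37734694]
```

View pics/touch.png

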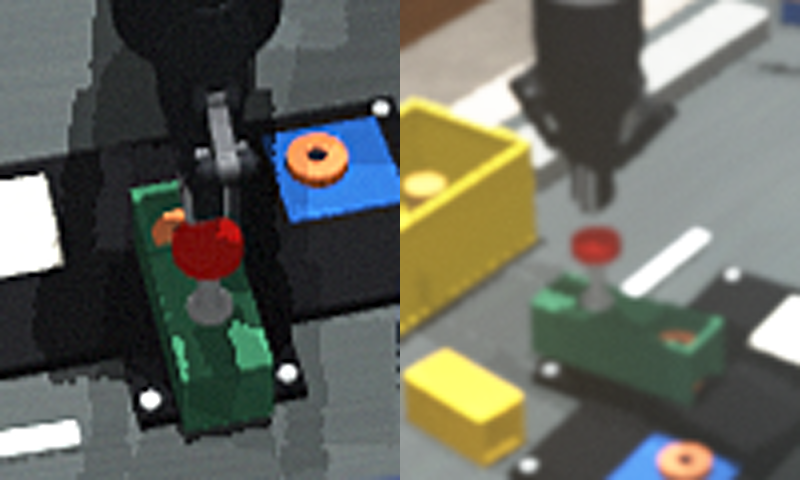

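The side view shows the closed fingertips about 1 cm above the cap, at crop (592,208) with the cap's top edge at about 228. The scene view shows them just behind the cap's far edge, at crop (212,220). I'll triangulate the tips.

```bash
python3 - <<'E'
from h import *
c,s=cam("scene"),cam("side")
for v in(215,222,235): print("tip",v,tri(c,(270+212/4,200+v/4),s,(255+192/4,170+208/4)))
print("captop side->plane .108",F(plane(s,(255+197/4,170+241/4),.108)))
st=r.read_state();print(st["eef_pos"],F(st["eef_pos"]),st["eef_rot"])
for n,k in(("scene",c),("side",s)):
    K,R,o=k
    for X in ([*st["eef_pos"][:2],st["eef_pos"][2]-.025],[*(O+.067*fx),.108]):
        u=K@R.T@(np.array(X)-o);print(n,u[:2]/u[2])
E
```

```text
tip 215 (array([ 0.66031141, -0.03940404,  0.12869005]), [0.0018, 0.0018])
tip 222 (array([ 0.6623109 , -0.04053909,  0.12686484]), [0.0028, 0.0028])
tip 235 (array([ 0.66602958, -0.04264676,  0.12348526]), [0.0047, 0.0047])
captop side->plane .108 [0.06086775 0.00611976]
[ 0.65817669 -0.0407219   0.12541861] [ 6.71768070e-02 -7.20916926e-05] [6.75888834e-01 7.37003497e-01 1.85179072e-04 3.09727977e-04]
scene [321.79947599 262.07569266]
scene [321.72070755 259.47222618]
side [303.57634249 230.95961739]
side [303.55273357 228.69444621]
```

The tips sit about 15–20 mm higher than tip_extent implies, while the cap is where I measured it. I'll go on down under force guard and calibrate the tip length from the touch.

```bash
python3 - <<'E'
from h import *
q=quat(1)
print("touch",r.move_straight(P(.067,0,.080),q,speed=.03,max_force=4))
st=r.read_state();print("TCP z",st["eef_pos"],st["contact_force"],st["grip_width"],st["time_s"])
p,d=optics.get_image("side");cv2.imwrite("pics/touch2.png",cv2.resize(p[170:290,255:355],None,fx=4,fy=4)[:,:,::-1])
E
```

```text
touch False
TCP z [ 0.6580958  -0.04066159  0.10512628] [0.50084729 0.39324291 0.64973169] -0.00027884438858000795 5.675
```

View pics/touch2.png

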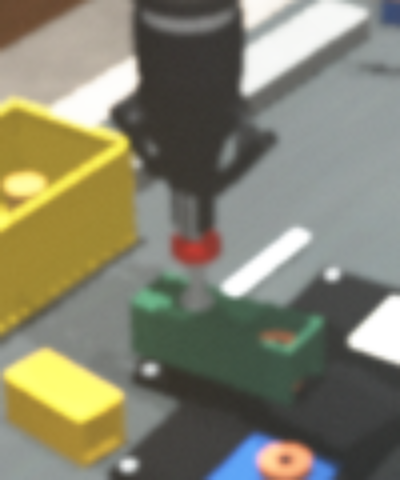

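The tips are now just over the cap, at crop (193,235), still without any force. I'll continue in the same guarded way.

```bash
python3 - <<'E'
from h import *
q=quat(1)
print("touch",r.move_straight(P(.067,0,.060),q,speed=.02,max_force=4))
st=r.read_state();print("TCP z",st["eef_pos"],st["contact_force"],st["grip_width"],st["time_s"])
E
```

```text
touch True
TCP z [ 0.658215   -0.04069589  0.10303785] [-0.53522593  0.26848505  5.77092584] 0.0005340980104196846 6.0917
```

Contact came at 5.8 N with TCP z = 0.103, about 30 mm below what tip_extent predicts. Either the fingers are shorter than stated or the reported z is offset. The wrist camera's depth on the coloured squares will tell which.

```bash
python3 - <<'E'
from h import *
c=cam("wrist");p,d=optics.get_image("wrist");cv2.imwrite("pics/w1.png",p[:,:,::-1])
K,R,o=c;print("cam",o)
for col in("white","blue","red","green","copper"):
    for k in blobs(p,col,None,150)[:3]:
        u=cen(k);m=np.zeros(d.shape,np.uint8);cv2.drawContours(m,[k],-1,1,-1);m=cv2.erode(m,np.ones((5,5)));z=d[(m>0)&(d>0)]
        if len(z): X=o+R@(np.linalg.inv(K)@[*u,1])*d[int(u[1]),int(u[0])];print(col,u.round(),cv2.contourArea(k),X.round(4),F(X).round(4))
E
```

```text
cam [0.65059527 0.04254317 0.25074428]
white [125. 378.] 8146.0 [ 0.5396 -0.1461  0.0111] [-0.0601 -0.0948]
white [346. 180.] 206.0 [ 0.6708 -0.0021  0.0133] [0.0831 0.0373]
blue [78. 60.] 16506.0 [0.5322 0.047  0.0208] [-0.0508  0.0982]
red [310. 300.] 3169.0 [ 0.6542 -0.0297  0.108 ] [0.0641 0.0112]
green [255. 254.] 25946.5 [ 0.6272 -0.0336  0.0563] [0.0369 0.0097]
copper [63. 73.] 4246.0 [0.5243 0.0402 0.0212] [-0.0592  0.0921]
copper [185. 261.] 2944.5 [ 0.589  -0.0464  0.0414] [-0.0022  0.0003]
```

View pics/w1.png

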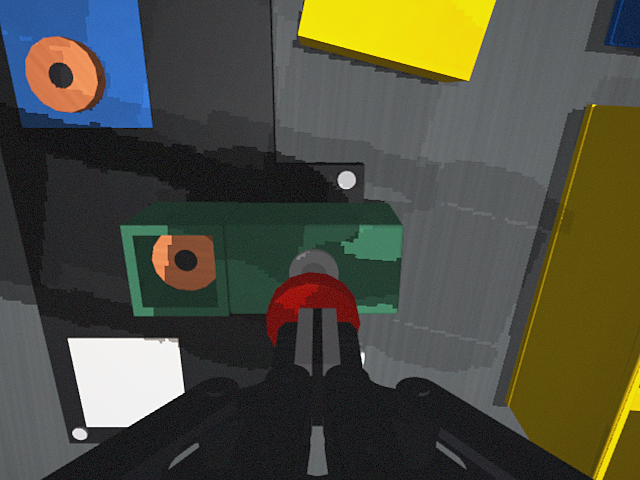

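The wrist view shows the shut tips resting on the cap at (320,318), and depth puts the cap top at 0.108 and the deck at about 0.011. The arm's z is therefore right, and the fingertips are really about 5 mm behind the TCP. I'll use that offset and press about 35.5 mm under guard, then release.

```bash
python3 - <<'E'
from h import *
q=quat(1);xy=P(.067,0,0)[:2]
print(r.move_straight([*xy,.0670],q,speed=.04,max_force=25))
r.hold(.2);st=r.read_state();print("pressed",st["eef_pos"],st["contact_force"])
r.move_straight([*xy,.135],q,speed=.08)
r.hold(.2);st=r.read_state();print("up",st["eef_pos"],st["contact_force"],st["time_s"])
c=cam("wrist");p,d=optics.get_image("wrist");cv2.imwrite("pics/w2.png",p[:,:,::-1]);K,R,o=c
for k in blobs(p,"copper",None,150)[:4]:
    u=cen(cv2.convexHull(k));print("wrist",u.round(),F(plane(c,u,.02)).round(4))
for n,b in(("scene",(235,215,400,312)),("side",(270,215,390,310))):
    p,d=optics.get_image(n)
    for k in blobs(p,"copper",b,8)[:4]: u=cen(cv2.convexHull(k));print(n,u.round(1),cv2.contourArea(k),F(plane(cam(n),u,.018)).round(4))
    for k in blobs(p,"red",b,8)[:1]: print(n,"red",cen(k))
E
```

```text
False
pressed [ 0.65826155 -0.04071919  0.06831438] [-2.67050063  1.11165732  7.84239503]
up [ 0.657738   -0.04062792  0.1343796 ] [-0.87655576  1.32452948 -0.23212247] 8.575
wrist [96. 76.] [-0.0592  0.0919]
wrist [127. 228.] [-0.0545  0.0015]
wrist [203. 239.] [-0.0069 -0.0053]
scene [348.9 239.7] 129.5 [-0.0564  0.0897]
scene [309.2 244. ] 29.5 [-0.0653 -0.0021]
scene [311.6 257.4] 15.5 [-0.0234 -0.0054]
scene red [321.40927258 261.13988809]
side [339.7 267.8] 114.0 [-0.0527  0.0039]
side [326.5 284.8] 74.5 [-0.0608  0.0915]
side red [303.45791246 230.98316498]
```

View pics/w2.png

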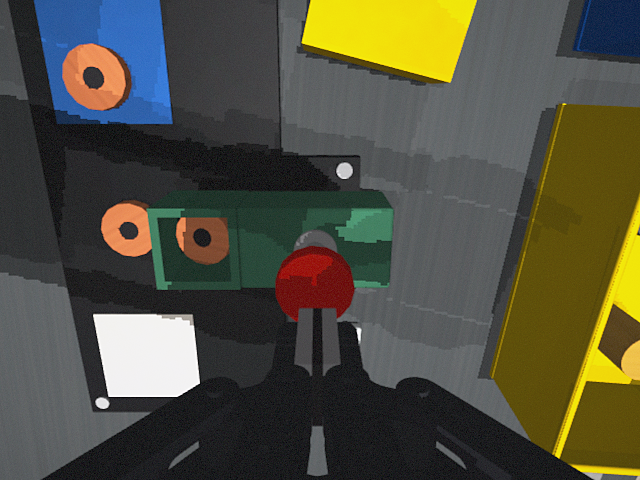

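The wrist view shows the fed blank outside the gate at (128,229), which is feeder (-54, 1) mm. The next blank is in the magazine at (203,239) and the cap is back up. Next I'll turn the gripper 90° so one flat finger back does the pushing and the knuckles stay clear of the magazine. It goes down on the blank's +y side and pushes most of the way.

```bash
cat >> h.py <<'E'
def quy(s=1):
    y=np.array([*(s*fy),0]);z=np.array([0,0,-1.]);return Ro.from_matrix(np.c_[np.cross(y,z),y,z]).as_quat()
def T(x,y,tipz): return [*(O+fx*x+fy*y),tipz-.005]   # tips measured 5 mm behind the TCP
def find_blank(n,b,z=.018):
    p,d=optics.get_image(n);return [(cen(cv2.convexHull(k)).round(1),cv2.contourArea(k),F(plane(cam(n),cen(cv2.convexHull(k)),z)).round(4)) for k in blobs(p,"copper",b,12)[:4]]
SB=(235,215,400,312);DB=(270,215,390,310)
E
python3 - <<'E'
from h import *
q=quy(1);x=-.054
print(np.round(r.solve_ik(T(x,.045,.12),q),2))
r.move_straight(T(.067,0,.17),speed=.15)
r.reach(T(x,.045,.12),q)
print(r.move_straight(T(x,.045,.03),q,speed=.1,max_force=5))
print(r.move_straight(T(x,.045,.0145),q,speed=.03,max_force=4), r.read_state()["eef_pos"],r.read_state()["contact_force"])
print(r.move_straight(T(x,-.02,.0145),q,speed=.035,max_force=6))
st=r.read_state();print(st["time_s"],F(st["eef_pos"]),st["eef_pos"][2],st["contact_force"])
print(find_blank("side",DB),find_blank("scene",SB))
p,d=optics.get_image("wrist");cv2.imwrite("pics/w3.png",p[:,:,::-1])
E
```

```text
[-0.16  0.47  1.66 -0.    1.01 -1.81]
False
False [ 0.53354545 -0.0062672   0.00939031] [0.84737037 0.18838868 0.60250065]
False
14.1833 [-0.05396036 -0.01993349] 0.00950371199070817 [0.96547362 0.50732695 0.44299314]
[(array([326.3, 284.9]), 72.0, array([-0.0605,  0.092 ])), (array([351.1, 261.4]), 24.0, array([-0.0652, -0.0401]))] [(array([290.9, 252.4]), 134.5, array([-0.0497, -0.0475])), (array([349. , 239.7]), 131.0, array([-0.0567,  0.0899])), (array([311.1, 257.8]), 19.0, array([-0.0227, -0.0066]))]
```

View pics/w3.png

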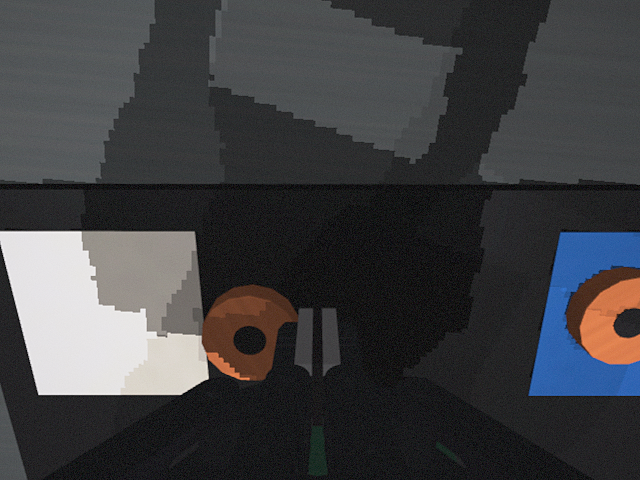

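The blank, with its mark at (250,340), is touching the finger at (298,330) and moving towards the white square at (0–205, 232–395). I'll push on to just short of the middle and measure again.

```bash
python3 - <<'E'
from h import *
q=quy(1);x=-.054
print("now, mark",F(plane(cam("wrist"),(250,340),.02)))
print(r.move_straight(T(x,-.064,.0145),q,speed=.035,max_force=6))
print(find_blank("scene",SB))
p,d=optics.get_image("wrist");c=cam("wrist");cv2.imwrite("pics/w4.png",p[:,:,::-1])
for k in blobs(p,"copper",None,200)[:2]: print(cen(cv2.convexHull(k)),F(plane(c,cen(cv2.convexHull(k)),.018)))
print(r.read_state()["time_s"],r.read_state()["contact_force"])
E
```

```text
now, mark [-0.05304238 -0.04532001]
False
[(array([271.7, 255.9]), 135.5, array([-0.0494, -0.0914])), (array([349. , 239.7]), 133.0, array([-0.0565,  0.09  ])), (array([311.2, 257.5]), 18.5, array([-0.0233, -0.0061]))]
[247.80849359 329.6120761 ] [-0.05618709 -0.09016818]
15.8417 [ 0.08236516 -0.23997137 -0.49645344]
```

View pics/w4.png

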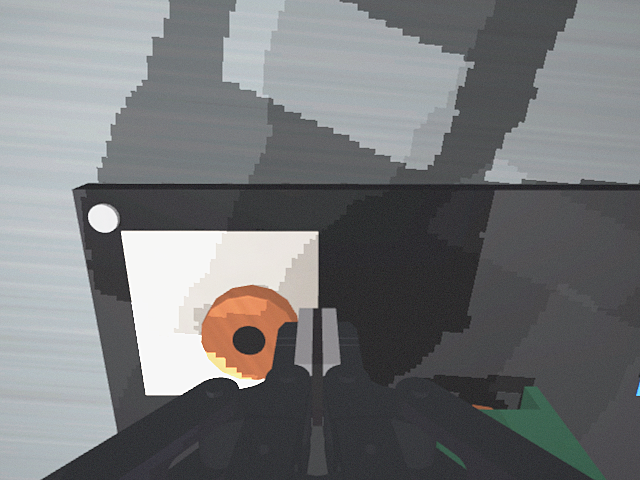

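The blank's mark is at (249,341), already within the white square, about 9–10 mm short of its middle in y and within a few mm in x. I'll push it that last bit, back off, rise and check.

```bash
python3 - <<'E'
from h import *
q=quy(1);x=-.054
print(r.move_straight(T(x,-.0735,.0145),q,speed=.03,max_force=6))
r.move_straight(T(x,-.058,.0145),q,speed=.04)
r.move_straight(T(x,-.058,.16),q,speed=.12)
r.move_straight(T(-.10,-.04,.20),q,speed=.15); r.hold(.3)
for n,b in(("scene",SB),("side",DB)):
    print(n,find_blank(n,b)); p,d=optics.get_image(n); print([ (cen(k).round(1)) for k in blobs(p,"red",b,8)[:1]])
p,d=optics.get_image("wrist");c=cam("wrist");cv2.imwrite("pics/w5.png",p[:,:,::-1])
for k in blobs(p,"copper",None,200)[:3]: print("copper",F(plane(c,cen(cv2.convexHull(k)),.018)))
k=blobs(p,"white",None,1000)
for k in k[:2]: print("white",cen(cv2.convexHull(k)),F(plane(c,cen(cv2.convexHull(k)),.01)))
print(r.read_state()["time_s"],r.read_state()["contact_force"])
E
```

```text
False
scene [(array([267.7, 257. ]), 138.0, array([-0.0484, -0.1006])), (array([349. , 239.7]), 131.5, array([-0.0565,  0.0899])), (array([311.1, 257.8]), 19.0, array([-0.0227, -0.0066]))]
[array([321.6, 260.9])]
side [(array([326.3, 284.9]), 70.0, array([-0.0605,  0.092 ])), (array([356.5, 251.6]), 38.0, array([-0.0549, -0.0923]))]
[array([303.4, 230.6])]
white [245.47238909 254.53422113] [-0.05808908 -0.09990677]
19.325 [ 0.63517145 -0.29739783 -0.17666829]
```

View pics/w5.png

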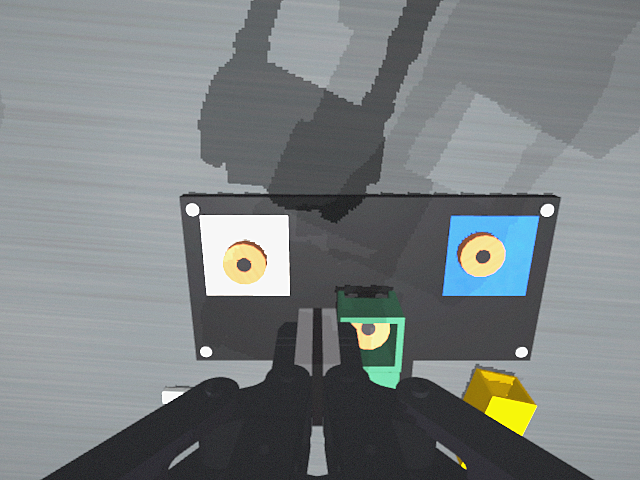

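The blank's mark is at (244,264), inside the white square (202–289, 215–296) with white visible all round. The checked blank is in place on blue, a blank is still in the magazine, and the cap is at its rest position. I'm handing in.

```bash
python3 -c "
from workcell import r
print(r.finish_job())"
```

```text
the job is handed in; nothing more can be done
None
```

I handed the job in at about 19.3 s, well inside the 40 s limit; no verdict is reported. I pressed the plunger once by about 35 mm and one blank came out. I let the plunger come back up, then pushed the blank about 100 mm along the deck with the back of one closed finger, with no grip and no lift.

**Last checks:**
- **Fed blank:** it lies wholly on the white square with white visible all round. The scene view puts its centre at feeder (-48, -101) mm, against the square's centre at (-55, -100) mm.
- **Plunger:** the cap is back at its rest position in both fixed views.
- **Other things:** one blank is visible in the magazine, and no second blank shows outside the gate. The checked blank measured the same before and after the pushing. I did not re-measure the tube stub, chalk holder, hammer, brush, wrench or jar; the tool was never brought down near them.
- **Force:** every push ended without tripping its 6 N guard.

**Disagreements:**
- **Fingertip length:** by the touch on the cap, the closed fingertips are about 5 mm behind the TCP, not the stated 25 mm ahead. I used the measured value for the pushing height.
- **Blank's y position:** the side view gave -92 mm where the scene view gave -101 mm. Its colour blob was only partial, so I relied on the scene view and the wrist picture.
- **Wrist colour mask:** it missed the copper in the last wrist picture, so that check was by eye.

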